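# Date-stamp a packed food box at the stamping stand

## Task

Get the packed food box dated: swing its open lid shut, then slide the box along the table, without picking it up, until it is home in the corner guide of the stamping stand, touching both guides. Then press the stamp's knob fully down on the lid for a moment, let it spring back up, and leave the box shut and home in the guide. Do not bring the stamp down before the box is home, and leave the other things on the table where they are.

Things in the scene. Friction and masses are not known exactly. Their poses are not given: they have to be found in the camera images.
- food_box: Plain grey plastic food box, lid open, about 0.4 kg with the three small fluted cups packed in it. Stands to the right of the stand, hinge side away from the robot, turned up to 0.3 rad. Origin on its underside; x from its front to its hinge side, y to its left, z up. Walls: x -47 to +53 mm, y -75 to +75 mm, 62 mm high. It slides on the table under 1.5 to 5 N.
- box_lip (a point): Middle of the front edge of the box's lid as it lies when shut (box x = -54 mm, z = 68 mm); fixed to the box, not the lid. A thin tab, 42 mm wide, sticks out 13 mm further here. The shut lid spans box x -54 to +60 mm, y -82 to +82 mm, z 63 to 73 mm: it overhangs the walls by 7 mm all round, so a finger reaching above it meets the lid first. Its corners are round (20 mm).
- food_box_lid (a joint): Lid hinge, rad: 0 shut, 1.83 fully open (leaning back past upright on its own stop, as it rests at the start). The hinge line is parallel to the box's y axis at box x = +64 mm, z = 58 mm. It swings freely: pushed forward past upright (1.57) it drops shut by its own weight.
- lid_edge (a point): Middle of the lid's free edge, on its outer face, 119 mm from the hinge line; moves with the lid. With the lid fully open it is about 168 mm above the table and 45 mm behind the hinge line (box x = +109 mm), the rearmost part of the lid; a tab sticks up 13 mm beyond it. The lid is 164 mm wide.
- stamp_stand: Stamping stand bolted to the table: an L-shaped corner guide of aluminium angle, open to the front and right, and behind it a cast foot with a column carrying an arm over the corner. Turned 0 to 0.35 rad counterclockwise. Origin and axes: where the food box's origin and axes lie when the box is home (z on the table, x away from the robot, y left).
- back_guide (a point): Middle of the top edge of the back guide's face, at stand x = +53 mm; the face runs over y -52 to +76 mm and is 45 mm high. The rear wall of the box rests against it when home.
- side_guide (a point): Middle of the top edge of the left side guide's face, at stand y = +75 mm; the face runs over x -47 to +59 mm and is 45 mm high, its front end bent outward (to y = +92 mm at x = -78 mm) as a lead-in. The left wall of the box rests against it when home.
- column_top (a point): Top of the steel column, 202 mm above the table, at stand x = +118 mm, y = 0. The arm and plunger sleeve run from it to stand x = -2 mm, within 23 mm either side of y = 0, underside 128 mm above the table; a small clamp lever by the column reaches y = -50 mm.
- stamp (a joint): Travel of the sprung stamp plunger, m: 0 up (at rest), grows as it is pressed, 0.026 at its stop. The pad (30 x 42 mm, 91 mm above the table when up) meets the lid of a shut box at about 0.018; beyond that the cushioned pad is squeezed on the lid. Takes about 3 N to start, 5 N at the lid, 13 N fully down. Springs back up when let go.
- stamp_knob (a point): Middle of the top of the plunger's black mushroom knob (42 mm across), 231 mm above the table when up; the plunger axis is at x = +16 mm, y = 0 in the stand's frame. Press straight down.
- timer: Round white kitchen timer, 64 mm across, 38 mm high; bystander. Origin: centre of its underside.
- spray_bottle: Spray bottle, 39 x 75 mm, 203 mm high; bystander. Origin: centre of its underside.
- dough_scraper: Flat dough scraper with green grip, 135 x 110 x 16 mm; bystander. Origin: centre of its underside.
- marker: Marker pen lying, 134 mm long, 15 mm thick; bystander. Origin: centre of its underside.
- tape_roll: Roll of red tape lying flat, 80 mm across, 18 mm high; bystander. Origin: centre of its underside.
- spare_cup_0: Small six-sided paper cup, 41 x 44 x 35 mm; bystander. Origin: centre of its underside.
- spare_cup_1: Small six-sided paper cup, 41 x 44 x 35 mm; bystander. Origin: centre of its underside.
Things that resemble listed ones, but are neither listed nor needed, are in the scene too. Leave any turquoise look-alike of the food_box alone.

How it is judged (in metres and radians):
On the way, in this order (a step that is already met when the one before it is completed fails the run):
1. the lid of the food box is shut (value of joint food_box_lid below 0.06 rad), for 0.2 s.
2. the box, lid shut, is home in the corner guide, against both guides (x of food_box in the frame of stamp_stand between -0.005 and 0.005 m and y of food_box in the frame of stamp_stand between -0.005 and 0.005 m and angle between the x axis of food_box and the x axis of stamp_stand, either way round below 0.045 rad and height (world z) of food_box below 0.006 m and value of joint food_box_lid below 0.06 rad), for 0.2 s.
3. the stamp is pressed down on the lid of the home box (all of step 2 and value of joint stamp above 0.021 m and contact force between stamp and food_box above 2 N), for 0.2 s.
At the end, for the whole second after the job is handed in: The box stands at rest with its lid shut (hinge under 0.06 rad), home in the corner guide (within 5 mm of each guide, turned less than 0.045 rad), and the stamp has sprung back up (under 3 mm), having been pressed on the lid (plunger down over 21 mm, over 2 N on the lid) for 0.2 s (all of step 2 and value of joint stamp below 0.003 m and linear speed of food_box below 0.01 m/s); the robot touches nothing.
It fails at once if the food box is lifted or tipped (height (world z) of food_box above 0.012 m or angle between food_box's own z axis and vertical above 0.15 rad).
It fails at once if the stamp comes down (over 10 mm) while the box is not home in the guide (value of joint stamp above 0.01 m and not (x of food_box in the frame of stamp_stand between -0.005 and 0.005 m and y of food_box in the frame of stamp_stand between -0.005 and 0.005 m and angle between the x axis of food_box and the x axis of stamp_stand, either way round below 0.045 rad and height (world z) of food_box below 0.006 m)).
It fails at once if another thing on the table is moved more than 20 mm (distance of any of timer, spray_bottle, dough_scraper, marker, tape_roll, spare_cup_0, spare_cup_1 from where it was at the start of the episode above 0.02 m).
It also fails if it takes over 72 s, if anything falls off the work surface, if the arm or the gripper's body presses on something with over 40 N, if the wrist force passes 120 N, or if a joint passes its speed limit or range.

## Robot

A 6-joint arm with a two-finger parallel gripper is mounted at the origin on a cart in front of the work surface, level with it; the furniture and walls round the work are solid. World frame = base frame: x ahead of the robot, y to its left, z up, the work surface at z = 0. Lengths are in m, angles in degrees, forces in N, time in s.
With the tool pointing down it reaches from about 0.275 to 0.75 m from the base axis. Payload 10.2 kg.
Tool frame: the origin (TCP) lies at the very end of the fingers, on their centre line; the grasp point (between the pads) lies 19 mm behind it; z points along the fingers, y is the line along which they close (so a half turn about z gives the same grasp; the last joint's range is limited). The gripper opens to 88 mm and grips with 3 to 60 N. Pads are 18 mm wide; open, the fingers measure 123 mm over their backs; the gripper's body (75 mm by 187 mm) begins 45 mm behind the grasp point.
Start: joints at [54.58, 17.928, 85.812, -0, 76.261, -12.8], TCP at [0.202, 0.485, 0.239] pointing down, gripper open.
Joint ranges: [-168.41, 168.41], [-55.51, 124.54], [10.69, 146.95], [-70.63, 250.63], [1, 178], [-165.06, 165.06]. Speed limits (degrees/s): [136.94, 136.94, 172.46, 180, 180, 180].

## Interface

Orientations are given as [roll, pitch, yaw] about the fixed x, y, z axes, in that order (R = Rz(yaw) Ry(pitch) Rx(roll)).
In Python, from bench import state, read_camera, close_job gives the robot as it stands. The module is installed in compiled form; this text tells all that it offers.
- The arm moves only by the tool play_rows, never from a script. Its argument "commands" is a list of rows, each an object with "claw": the closure, from 0 (fully open) to 1 (shut); "offset": the shift along the world's x, y, z as a fraction of full scale, a list of three; "twist": the turn, a rotation vector about the world's x, y, z as a fraction of full scale, a list of three. A call has 1 to 12 rows; each row shifts and turns the commanded pose from where the row before left it; what a row does not reach is not made up. Full scale, the value 1, is 1000 mm for a shift and 0.1 rad for a turn. A row lasts 1/8 s, in which the tool goes at most 62.5 mm and 10.7 degrees, less where a joint would pass 70% of its speed; a pose out of reach is approached as far as the arm can. A call with a number of a shift or a turn outside -1 to 1 is refused whole. A call with a gripper value outside its range is refused whole. The fingers move at their own pace and stop on an object; the grip force is fixed at half the most. Time passes only in rows, so rows that do not move let the fingers close. It gives the time, the measured TCP pose, the force, the opening and the grip force at its end, in the units of the state.
- state(): the state, without advancing time (a new reading comes with each control period).
- read_camera(name): name is "scene" or "top" or "wrist"; returns a dict with "pixels" (400x640x3 uint8, blue, green, red), "depth" (400x640 float32, m along the optical axis (not along the pixel's ray), 0 where there is no reading), "K" (3x3 intrinsics, pixels), "rvec" (rotation vector, rad) and "tvec" (3), from world to camera coordinates, as OpenCV has them. Camera axes: x right, y down, z forward; pixel columns grow to the right and rows downward; lengths in m; the calibration is good to about 2 mm. A picture is of the moment at which its call begins.
- close_job(): hands the job in; it is judged then, once.
The state is a dict: "t": time; "joints": joint angles; "qd": joint speeds; "effort": joint torques, N m; "eef_pos": TCP position; "orientation": TCP orientation; "contact_force": force on the tool from outside, world axes, zero at the start; "wrist_torque": the same for the moment, N m; "width": finger opening in m; "finger_force": force on a finger pad.
Only numpy, scipy, OpenCV 4.12 (cv2) and the standard library are available. Lean on these libraries where they do the work, as an engineer would, in place of code of your own. Each camera call takes 0.05 s, during which the arm holds its last target. There are 200 camera calls.

## Working session

There is one attempt and no reset: what is moved stays moved. The work goes in short steps, Python scripts to look and compute and a tool call to move; the robot and the scene stay as the last step left them, time stands still between calls to the robot, and variables do not carry over. Pictures are saved under pics/ and viewed, at most 10 in all, crops included, and the job is handed in when it is done.

Besides the shell and the picture viewer there is one more tool, called after "Request:" in YAML: its name, and indented under it one key for each argument. play_rows: Moves the arm, as the interface text tells. Its arguments: {"type":"object","properties":{"commands":{"type":"array","items":{"type":"object","properties":{"claw":{"type":"number"},"offset":{"type":"array","items":{"type":"number"}},"twist":{"type":"array","items":{"type":"number"}}}}}},"required":["commands"]}

```bash
mkdir -p pics
cat > h.py <<'E'
import numpy as np, cv2
from bench import state, read_camera, close_job
def shot(name,tag):
    d=read_camera(name); np.savez('pics/%s.npz'%tag,**{k:np.array(v) for k,v in d.items()}); cv2.imwrite('pics/%s.png'%tag,d['pixels']); return d
def load(tag): return dict(np.load('pics/%s.npz'%tag))
def cloud(d):
    v,u=np.mgrid[0:400,0:640]; z=d['depth']; K=d['K']
    c=np.stack([(u-K[0,2])/K[0,0]*z,(v-K[1,2])/K[1,1]*z,z],-1)
    R=cv2.Rodrigues(d['rvec'])[0]; w=(c-d['tvec'].reshape(3))@R; w[z<=0]=np.nan; return w
def ray(d,u,v,h):
    R=cv2.Rodrigues(d['rvec'])[0]; o=-R.T@d['tvec'].reshape(3); r=R.T@np.linalg.inv(d['K'])@[u,v,1]; return o+r*(h-o[2])/r[2]
def proj(d,P): return cv2.projectPoints(np.array(P,float).reshape(-1,1,3),d['rvec'],d['tvec'],d['K'],None)[0].reshape(-1,2)
E
python3 - <<'E'
from h import *
a=shot('scene','s0');b=shot('top','t0')
print(state())
for d in(a,b):
    R=cv2.Rodrigues(d['rvec'])[0];print(-R.T@d['tvec'].reshape(3),d['K'][0,0])
E
```

```text
{'t': 0.1, 'joints': array([ 5.45804869e+01,  1.79536904e+01,  8.58483361e+01, -9.90602579e-04,
        7.62604698e+01, -1.27996110e+01]), 'qd': array([ 0.08383628,  0.02062539, -0.14739528, -0.01045164, -0.08485392,
       -0.01426651]), 'effort': array([ 4.21452831e-03, -4.02812505e+01, -2.52644080e+01,  6.96572405e-02,
        3.42364598e-02, -3.69542204e-05]), 'eef_pos': array([0.20180929, 0.48443127, 0.23824973]), 'orientation': array([-1.79938843e+02, -1.29074702e-02,  1.57380327e+02]), 'contact_force': array([-0.04633602,  0.44185766,  0.22969469]), 'wrist_torque': array([ 0.029135  ,  0.06230463, -0.01042314]), 'finger_force': 0.0, 'width': 0.08808491050916817}
[-0.46474262  0.34905984  0.87352398] 365.18901181526866
[-0.36621263 -0.32879259  1.6260274 ] 452.2611332497916
```

View pics/s0.png

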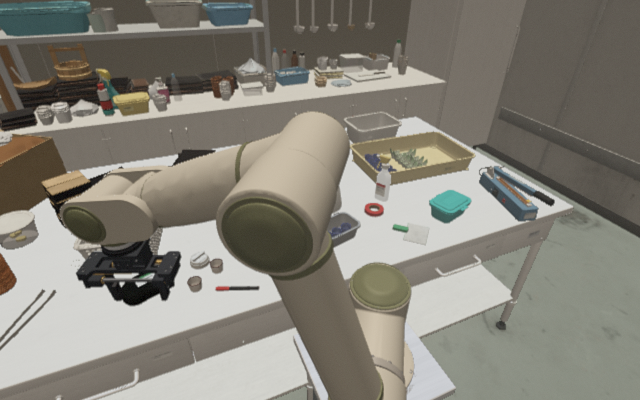

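View pics/t0.png

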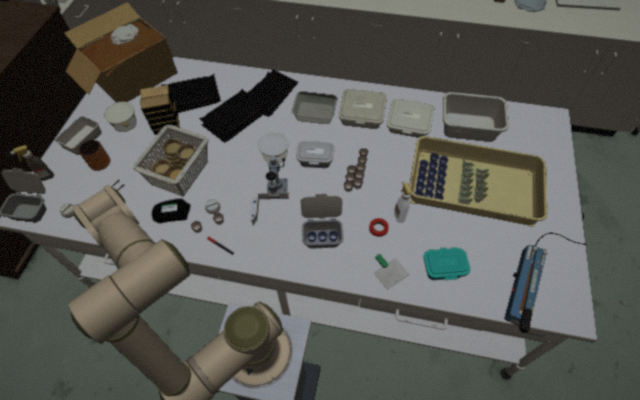

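The scene view is blocked by the arm. In the top view these could be taken for the food box:
- Grey open box with three cups at (322,230).
- Grey open box at far left (25,200).
- Shut box at (315,152).
- Grey tray at (315,107).
- Turquoise box at (447,263).

I choose (322,230): it has its lid open, holds three cups and is right of the stand at (272,185). I'll check it in a crop.

Run:
```python
from h import *
d=load('t0');im=d['pixels'][120:270,230:430]
cv2.imwrite('pics/t0c.png',cv2.resize(im,None,fx=4,fy=4,interpolation=cv2.INTER_CUBIC))
w=cloud(d)
for u,v in [(322,205),(322,237),(306,245),(272,150),(276,188),(255,210),(405,205),(378,227),(315,150),(330,270),(322,230),(447,263)]: print((u,v),w[v,u].round(3))
```

```text
(322, 205) [ 0.565 -0.118  0.127]
(322, 237) [ 0.489 -0.133  0.007]
(306, 245) [ 0.442 -0.077  0.004]
(272, 150) [0.827 0.161 0.086]
(276, 188) [0.592 0.073 0.152]
(255, 210) [0.56  0.171 0.006]
(405, 205) [ 0.629 -0.437  0.126]
(378, 227) [ 0.581 -0.349  0.004]
(315, 150) [ 0.872 -0.023  0.077]
(330, 270) [ 0.354 -0.192  0.003]
(322, 230) [ 0.52  -0.126  0.008]
(447, 263) [ 0.439 -0.622  0.072]
```

View pics/t0c.png

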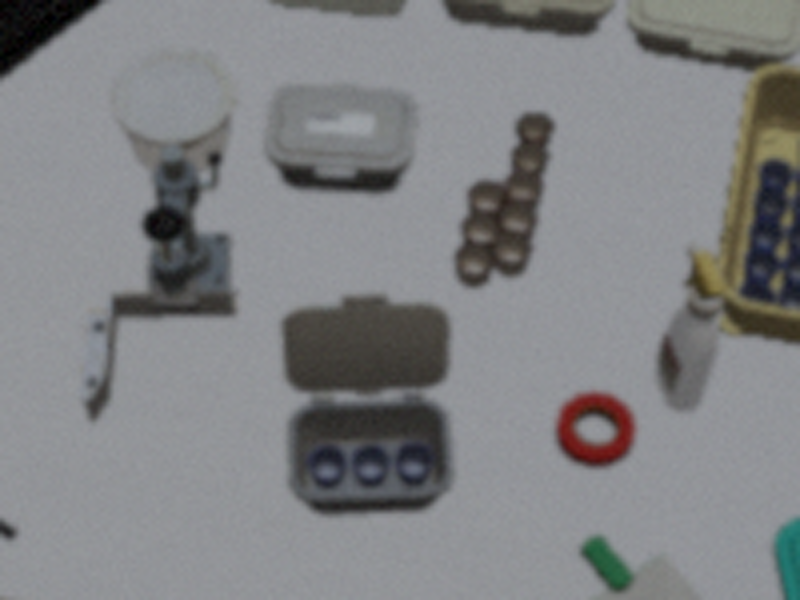

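Run:
```python
from h import *
d=load('t0');w=cloud(d)
def r(cu,cv,h): return ray(d,230+(cu+.5)/4-.5,120+(cv+.5)/4-.5,h)
for n,cu,cv,h in [('knob',165,221,.231),('coltop',175,152,.202),('bg_l',117,299,.045),('bg_r',235,297,.045),('sg_front',95,408,.045),
 ('lidL',284,330,.16),('lidR',449,330,.16),('rimFL',292,490,.062),('rimFR',452,490,.062),('rimBL',293,410,.062),('rimBR',446,405,.062),('tab',365,298,.18)]: print(n,r(cu,cv,h).round(4))
def rect(x0,x1,y0,y1,z0,z1):
    m=(w[...,0]>x0)&(w[...,0]<x1)&(w[...,1]>y0)&(w[...,1]<y1)&(w[...,2]>z0)&(w[...,2]<z1)
    return w[m]
p=rect(.35,.65,-.3,.0,.05,.072);print('rim',len(p),cv2.minAreaRect(p[:,:2].astype(np.float32)))
p=rect(.35,.75,-.3,.0,.085,.3);print('lid',len(p),p.min(0),p.max(0));q=p[:,:2];c=q-q.mean(0);print(q.mean(0))
A=np.c_[p[:,1],p[:,2],np.ones(len(p))];print('lid plane x=ay+bz+c',np.linalg.lstsq(A,p[:,0],rcond=None)[0])
p=rect(.45,.8,0,.2,.21,.3);print('knob',len(p),np.median(p,0))
```

```text
knob [0.5958 0.0868 0.231 ]
coltop [0.7007 0.1082 0.202 ]
bg_l [0.6157 0.165  0.045 ]
bg_r [0.6425 0.0435 0.045 ]
sg_front [0.483  0.1499 0.045 ]
lidL [ 0.5411 -0.0394  0.16  ]
lidR [ 0.5722 -0.1955  0.16  ]
rimFL [ 0.4227 -0.07    0.062 ]
rimFR [ 0.4534 -0.2226  0.062 ]
rimBL [ 0.5107 -0.0506  0.062 ]
rimBR [ 0.5464 -0.1997  0.062 ]
tab [ 0.5797 -0.1115  0.18  ]
rim 419 ((0.4933778941631317, -0.13272476196289062), (0.13581348955631256, 0.16172021627426147), 14.99733829498291)
lid 742 [ 0.53157043 -0.1963928   0.08520789] [ 0.59923961 -0.03677655  0.19188018]
[ 0.56725404 -0.11494412]
lid plane x=ay+bz+c [-0.24152939  0.27707601  0.50298772]
knob 77 [0.59541343 0.08867656 0.22811276]
```

Crop confirmed: grey open box with three blue cups at crop (370,430). The stand's knob is at (165,222), its column top at (175,152) and its back guide runs (117–235,298). The stand is near (0.580,0.084) at 0.21 rad, and the box near (0.485,-0.133) at about the same angle. I'll move over for a wrist view to refine the box pose.

Request:
play_rows:
  commands:
    - {"claw": 1, "offset": [0, -0.02, 0.05], "twist": [0, 0, -0.8]}
    - {"claw": 1, "offset": [0.0, -0.05, 0.05], "twist": [0, 0, -0.8]}
    - {"claw": 1, "offset": [0.01, -0.055, 0], "twist": [0, 0, -0.8]}
    - {"claw": 1, "offset": [0.02, -0.055, 0], "twist": [0, 0, -0.8]}
    - {"claw": 1, "offset": [0.02, -0.055, 0], "twist": [0, 0, -0.8]}
    - {"claw": 1, "offset": [0.02, -0.055, 0], "twist": [0, 0, -0.8]}
    - {"claw": 1, "offset": [0.02, -0.055, 0], "twist": [0, 0, -0.8]}
    - {"claw": 1, "offset": [0.02, -0.055, 0], "twist": [0, 0, -0.8]}
    - {"claw": 1, "offset": [0.02, -0.055, 0], "twist": [0, 0, -0.8]}
    - {"claw": 1, "offset": [0.02, -0.055, 0], "twist": [0, 0, -0.8]}
    - {"claw": 1, "offset": [0.02, -0.055, 0], "twist": [0, 0, -0.8]}
    - {"claw": 1, "offset": [0.01, -0.03, 0], "twist": [0, 0, -0.8]}

```text
t: 1.6
eef_pos: [0.3822, -0.107, 0.3324]
orientation: [-180.0, -0.0, 102.1]
contact_force: [-0.8, -0.2, -0.6]
width: 0.0003
finger_force: 0.0
```

Run:
```python
from h import *
s=state();print(s['t'],s['eef_pos'],s['orientation'],s['joints'].round(1))
a=shot('wrist','w1')['pixels'];b=shot('scene','s1')['pixels']
cv2.imwrite('pics/ws1.png',np.vstack([cv2.resize(a,(480,300)),cv2.resize(b,(480,300))]))
```

```text
1.6 [ 0.38216572 -0.10698976  0.33238652] [-1.79951347e+02 -4.08903702e-02  1.02083958e+02] [-32.7  -2.   95.   -0.   87.1 -44.8]
```

View pics/ws1.png

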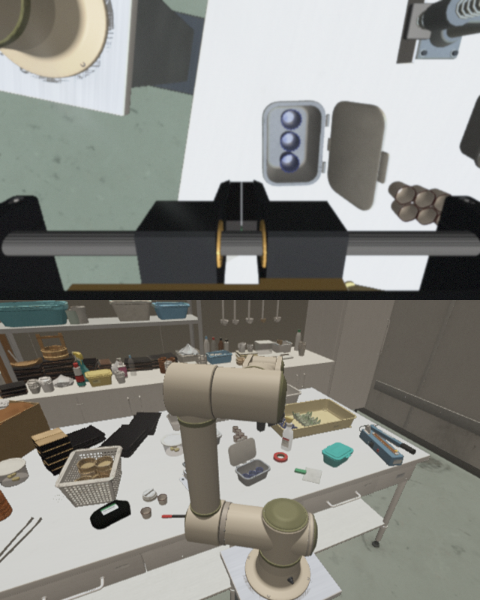

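The wrist view shows the box rim at (262–327,100–185) and the open lid at (327–388,100–210). I'll fit the poses from its depth.

Run:
```python
from h import *
d=load('w1');w=cloud(d)
def sel(x0,x1,y0,y1,z0,z1):
    m=(w[...,0]>x0)&(w[...,0]<x1)&(w[...,1]>y0)&(w[...,1]<y1)&(w[...,2]>z0)&(w[...,2]<z1);m[290:,:]=False
    return w[m]
p=sel(.35,.65,-.3,.0,.054,.072);r=cv2.minAreaRect(p[:,:2].astype(np.float32));print('rim',len(p),np.median(p[:,2]),r)
yaw=np.arange(.1,.32,.01)
def ext(p,o=np.zeros(2)):
    for t in (.15,.18,.21,.24):
        ex=np.array([np.cos(t),np.sin(t)]);ey=np.array([-ex[1],ex[0]])
        print(t,np.percentile(p[:,:2]@ex,[.5,5,95,99.5]).round(4),np.percentile(p[:,:2]@ey,[.5,5,95,99.5]).round(4))
ext(p)
p=sel(.35,.75,-.3,.0,.09,.2);print('lid');ext(p)
A=np.c_[p[:,1],p[:,2],np.ones(len(p))];print(np.linalg.lstsq(A,p[:,0],rcond=None)[0],p.max(0))
p=sel(.55,.8,.02,.2,.035,.05);print('guide',len(p));ext(p)
cv2.imwrite('pics/w1c.png',cv2.resize(d['pixels'][0:290,330:640],None,fx=2,fy=2))
```

```text
rim 3082 0.06001135771838979 ((0.4908195734024048, -0.1316404938697815), (0.12676723301410675, 0.1613856703042984), 13.585748672485352)
0.15 [0.3989 0.4034 0.5289 0.5329] [-0.2844 -0.2797 -0.1264 -0.1227]
0.18 [0.394  0.3978 0.5218 0.5248] [-0.2978 -0.2932 -0.1402 -0.1369]
0.21 [0.3884 0.3915 0.5144 0.5165] [-0.3112 -0.3065 -0.1533 -0.1507]
0.24 [0.3823 0.3845 0.507  0.5082] [-0.3241 -0.32   -0.1669 -0.1642]
lid
0.15 [0.5272 0.5314 0.5575 0.561 ] [-0.2765 -0.265  -0.1234 -0.1159]
0.18 [0.5232 0.5266 0.5506 0.5539] [-0.2929 -0.2814 -0.1395 -0.1319]
0.21 [0.5185 0.521  0.5438 0.5467] [-0.3089 -0.2977 -0.1554 -0.1478]
0.24 [0.5126 0.5143 0.5367 0.5395] [-0.3248 -0.3136 -0.1711 -0.1636]
[-0.24437973  0.28933128  0.50148166] [ 0.59609197 -0.03239445  0.18242876]
guide 414
0.15 [0.6403 0.6424 0.7046 0.7087] [-0.0477 -0.0453  0.0429  0.0451]
0.18 [0.6413 0.643  0.7041 0.7083] [-0.0671 -0.0647  0.0236  0.0258]
0.21 [0.6411 0.6418 0.703  0.7072] [-0.0865 -0.084   0.0043  0.0066]
0.24 [0.6385 0.6394 0.7013 0.7054] [-0.1058 -0.1033 -0.015  -0.0127]
```

View pics/w1c.png

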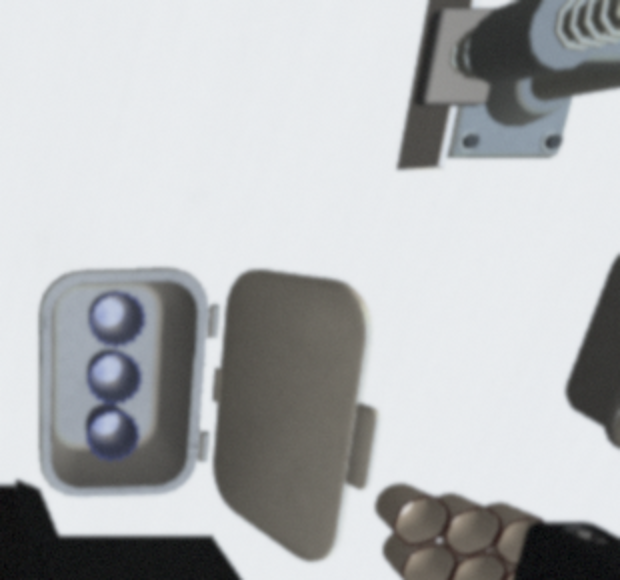

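Box: origin (0.480,-0.134), yaw 0.238. Stand: origin (0.583,0.083), yaw 0.20. Next I go behind the lid.

Request:
play_rows:
  commands:
    - {"claw": 1, "offset": [0.05, -0.004, 0]}
    - {"claw": 1, "offset": [0.05, -0.004, 0]}
    - {"claw": 1, "offset": [0.05, -0.004, 0]}
    - {"claw": 1, "offset": [0.05, -0.004, 0]}
    - {"claw": 1, "offset": [0.051, -0.004, 0]}
    - {"claw": 1, "offset": [0, 0, -0.05]}
    - {"claw": 1, "offset": [0, 0, -0.05]}
    - {"claw": 1, "offset": [0, 0, -0.05]}
    - {"claw": 1, "offset": [0, 0, -0.042]}
    - {"claw": 1}

```text
schema error: expected keys claw, offset, twist
```

Request:
play_rows:
  commands:
    - {"claw": 1, "offset": [-0.012, -0.003, 0]}
    - {"claw": 1, "offset": [-0.012, -0.003, 0]}
    - {"claw": 1, "offset": [-0.012, -0.003, 0]}
    - {"claw": 1, "offset": [-0.012, -0.003, 0]}
    - {"claw": 1, "offset": [-0.012, -0.003, 0]}
    - {"claw": 1, "offset": [-0.012, -0.003, 0]}
    - {"claw": 1, "offset": [-0.012, -0.003, 0]}
    - {"claw": 1, "offset": [-0.012, -0.003, 0]}
    - {"claw": 1, "offset": [-0.012, -0.003, 0]}
    - {"claw": 1, "offset": [-0.008, -0.002, 0.0]}
    - {"claw": 1, "offset": [0, 0, 0.05]}
    - {"claw": 1, "offset": [0, 0, 0.05]}

```text
schema error: expected keys claw, offset, twist
```

Run:
```python
from h import *
s=state();print(s['t'],s['eef_pos'],s['orientation'],s['joints'].round(1),s['contact_force'])
d=shot('top','t2');w=cloud(d)
m=(w[...,0]>.38)&(w[...,0]<.62)&(w[...,1]>-.26)&(w[...,1]<.0)&(w[...,2]>.05)&(w[...,2]<.09)
print(m.sum(),np.median(w[m][:,2]),cv2.minAreaRect(w[m][:,:2].astype(np.float32)))
cv2.imwrite('pics/t2c.png',cv2.resize(d['pixels'][120:270,180:380],None,fx=3,fy=3))
```

```text
1.7 [ 0.38223561 -0.10679072  0.33212323] [-1.79915467e+02 -5.75566869e-02  1.02107366e+02] [-32.6  -2.   95.   -0.   87.1 -44.7] [-0.04328052  0.63573959  0.86887978]
407 0.06340239208173891 ((0.49529051780700684, -0.13216254115104675), (0.14013440907001495, 0.16146595776081085), 14.604757308959961)
```

View pics/t2c.png

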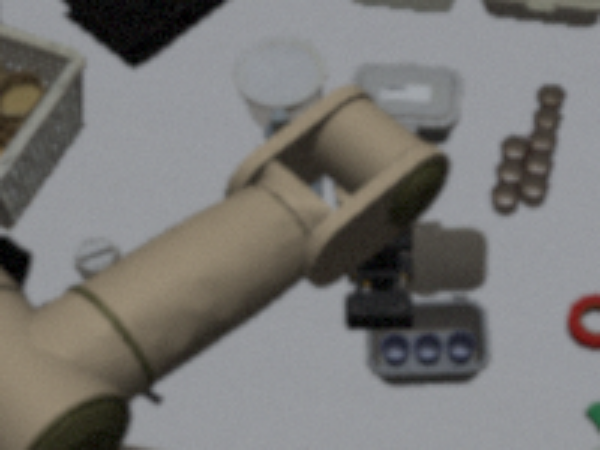

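Every row needs all three keys, so both calls were refused and nothing moved. The picture still shows the lid open at (450,255). Resending.

Request:
play_rows:
  commands:
    - {"claw": 1, "offset": [0.05, -0.004, 0], "twist": [0, 0, 0]}
    - {"claw": 1, "offset": [0.05, -0.004, 0], "twist": [0, 0, 0]}
    - {"claw": 1, "offset": [0.05, -0.004, 0], "twist": [0, 0, 0]}
    - {"claw": 1, "offset": [0.05, -0.004, 0], "twist": [0, 0, 0]}
    - {"claw": 1, "offset": [0.051, -0.004, 0], "twist": [0, 0, 0]}
    - {"claw": 1, "offset": [0, 0, -0.05], "twist": [0, 0, 0]}
    - {"claw": 1, "offset": [0, 0, -0.05], "twist": [0, 0, 0]}
    - {"claw": 1, "offset": [0, 0, -0.05], "twist": [0, 0, 0]}
    - {"claw": 1, "offset": [0, 0, -0.042], "twist": [0, 0, 0]}
    - {"claw": 1, "offset": [0, 0, 0], "twist": [0, 0, 0]}

```text
t: 3.0
eef_pos: [0.6316, -0.1228, 0.1386]
orientation: [-179.7, -0.2, 102.5]
contact_force: [-0.4, 0.1, 0.5]
width: 0.0004
finger_force: 0.0
```

Request:
play_rows:
  commands:
    - {"claw": 1, "offset": [-0.012, -0.003, 0], "twist": [0, 0, 0]}
    - {"claw": 1, "offset": [-0.012, -0.003, 0], "twist": [0, 0, 0]}
    - {"claw": 1, "offset": [-0.012, -0.003, 0], "twist": [0, 0, 0]}
    - {"claw": 1, "offset": [-0.012, -0.003, 0], "twist": [0, 0, 0]}
    - {"claw": 1, "offset": [-0.012, -0.003, 0], "twist": [0, 0, 0]}
    - {"claw": 1, "offset": [-0.012, -0.003, 0], "twist": [0, 0, 0]}
    - {"claw": 1, "offset": [-0.012, -0.003, 0], "twist": [0, 0, 0]}
    - {"claw": 1, "offset": [-0.012, -0.003, 0], "twist": [0, 0, 0]}
    - {"claw": 1, "offset": [-0.012, -0.003, 0], "twist": [0, 0, 0]}
    - {"claw": 1, "offset": [-0.008, -0.002, 0.0], "twist": [0, 0, 0]}
    - {"claw": 1, "offset": [0, 0, 0.05], "twist": [0, 0, 0]}
    - {"claw": 1, "offset": [0, 0, 0.05], "twist": [0, 0, 0]}

```text
t: 4.5
eef_pos: [0.5164, -0.1536, 0.2421]
orientation: [-180.0, -0.0, 102.4]
contact_force: [0.8, -0.6, 0.2]
width: 0.0004
finger_force: 0.0
```

Run:
```python
from h import *
s=state();print(s['t'],s['eef_pos'],s['orientation'],s['joints'].round(1),s['contact_force'])
for n in('top','wrist'):
    d=shot(n,n[0]+'3');w=cloud(d)
    m=(w[...,0]>.36)&(w[...,0]<.62)&(w[...,1]>-.26)&(w[...,1]<.0)&(w[...,2]>.05)&(w[...,2]<.09)
    print(m.sum(),np.percentile(w[m][:,2],[5,50,95]),cv2.minAreaRect(w[m][:,:2].astype(np.float32)))
```

```text
4.5 [ 0.51638991 -0.15360944  0.24206295] [-1.79953416e+02 -3.91862925e-02  1.02363944e+02] [-29.   19.6  83.1  -0.   77.4 -41.4] [ 0.81743006 -0.61537693  0.20746862]
228 [0.05366114 0.06163918 0.08709594] ((0.48433440923690796, -0.13524626195430756), (0.11926092207431793, 0.16134530305862427), 14.13675594329834)
3938 [0.05582547 0.07017028 0.0887851 ] ((0.4895855486392975, -0.13166239857673645), (0.12360513210296631, 0.16237002611160278), 13.685882568359375)
```

Request:
play_rows:
  commands:
    - {"claw": 0.5, "offset": [0, -0.017, 0.02], "twist": [0.85, 0.21, 0]}
    - {"claw": 0.5, "offset": [0, -0.017, 0], "twist": [0.85, 0.21, 0]}
    - {"claw": 0.5, "offset": [0, -0.017, 0], "twist": [0.85, 0.21, 0]}
    - {"claw": 0.5, "offset": [0, -0.017, 0], "twist": [0.85, 0.21, 0]}
    - {"claw": 0.5, "offset": [0, -0.017, 0], "twist": [0.85, 0.21, 0]}
    - {"claw": 0.5, "offset": [0, -0.017, 0], "twist": [0.85, 0.21, 0]}
    - {"claw": 0.5, "offset": [0, 0, 0], "twist": [0, 0, 0]}

```text
t: 5.48
eef_pos: [0.5165, -0.257, 0.2587]
orientation: [-179.0, -30.2, 101.9]
contact_force: [-0.1, 0.8, -0.3]
width: 0.0441
finger_force: 0.0
```

Run:
```python
from h import *
s=state();print(s['t'],s['eef_pos'],s['orientation'],s['joints'].round(1),s['contact_force'],s['width'])
ims=[]
for n in('top','wrist'):
    d=shot(n,n[0]+'4');w=cloud(d)
    m=(w[...,0]>.36)&(w[...,0]<.62)&(w[...,1]>-.24)&(w[...,1]<.0)&(w[...,2]>.05)&(w[...,2]<.1)
    print(m.sum(),np.percentile(w[m][:,2],[5,50,95]),cv2.minAreaRect(w[m][:,:2].astype(np.float32)))
    ims.append(d['pixels'])
cv2.imwrite('pics/tw4.png',np.vstack([cv2.resize(ims[0][130:290,200:456],(480,300)),cv2.resize(ims[1],(480,300))]))
```

```text
5.475 [ 0.51647747 -0.25700333  0.25873486] [-179.00573274  -30.22309562  101.93604183] [-44.8  36.8  59.1  16.2 109.8 -55. ] [-0.09440387  0.84280793 -0.27482623] 0.04406881919542481
704 [0.05928731 0.08458971 0.0951836 ] ((0.4696292281150818, -0.16003379225730896), (0.11399628967046738, 0.1720774918794632), 58.98773956298828)
13185 [0.06785165 0.07927514 0.08554244] ((0.4825793206691742, -0.13418565690517426), (0.13126224279403687, 0.1642707884311676), 14.17241382598877)
```

View pics/tw4.png

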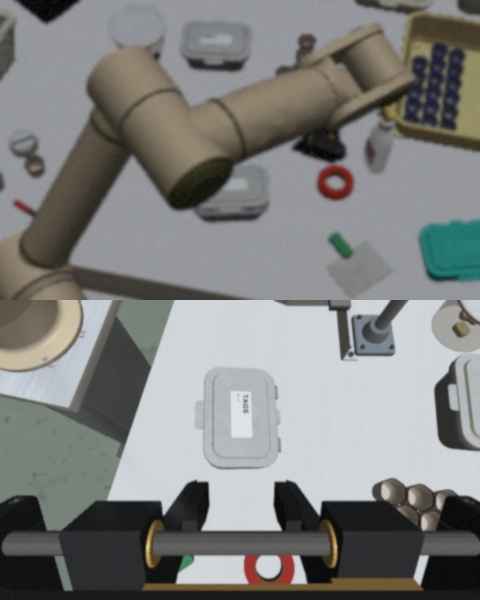

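The lid is shut: the wrist view shows the TAGS label on top of the lid, at (240,415). The hand is to the box's right, with the bottle near the wrist. I'll reduce the tilt to 18° for clearance and check the lid plane.

Run:
```python
from h import *
d=load('w4');w=cloud(d)
def fit(x0,x1,y0,y1,z0,z1):
    m=(w[...,0]>x0)&(w[...,0]<x1)&(w[...,1]>y0)&(w[...,1]<y1)&(w[...,2]>z0)&(w[...,2]<z1);m[250*4//3:]=False
    p=w[m];A=np.c_[p[:,:2],np.ones(len(p))];print(len(p),np.linalg.lstsq(A,p[:,2],rcond=None)[0],np.median(p,0))
fit(.46,.51,-.18,-.09,.05,.1);fit(.36,.6,-.04,.05,-.03,.03)
w=cloud(load('t0'))
m=(w[...,0]>.5)&(w[...,0]<.75)&(w[...,1]>-.55)&(w[...,1]<-.38)&(w[...,2]>.05)&(w[...,2]<.3);m&=load('t0')['pixels'][...,0]>90
print('bottle',np.percentile(w[m],[3,50,97],axis=0))
```

```text
3227 [-0.15310618 -0.0394257   0.14857407] [ 0.48472483 -0.13712859  0.07953357]
7055 [-0.00113314 -0.00033129 -0.00085591] [ 0.49208831  0.01224041 -0.00141842]
bottle [[ 0.62295661 -0.45315055  0.05959776]
 [ 0.6385156  -0.43133347  0.11821487]
 [ 0.68995392 -0.40980613  0.20136463]]
```

Request:
play_rows:
  commands:
    - {"claw": 0.5, "offset": [0, 0, 0], "twist": [-0.68, -0.17, 0]}
    - {"claw": 0.5, "offset": [0, 0, 0], "twist": [-0.68, -0.17, 0]}
    - {"claw": 0.5, "offset": [0, 0, 0], "twist": [-0.68, -0.17, 0]}
    - {"claw": 0.5, "offset": [0, 0, -0.04], "twist": [0, 0, 0]}
    - {"claw": 0.5, "offset": [0, 0, -0.04], "twist": [0, 0, 0]}
    - {"claw": 0.5, "offset": [0, 0, -0.04], "twist": [0, 0, 0]}
    - {"claw": 0.5, "offset": [0, 0, 0], "twist": [0, 0, 0]}

```text
t: 6.45
eef_pos: [0.5162, -0.2539, 0.1395]
orientation: [-179.4, -18.2, 102.3]
contact_force: [-0.1, 0.4, 0.6]
width: 0.0439
finger_force: 0.0
```

The lid still stands open by about 0.16 rad. It needs a press; I'll recheck first.

Run:
```python
from h import *
d=shot('wrist','w5');w=cloud(d)
def fit(x0,x1,y0,y1,z0,z1):
    m=(w[...,0]>x0)&(w[...,0]<x1)&(w[...,1]>y0)&(w[...,1]<y1)&(w[...,2]>z0)&(w[...,2]<z1)
    p=w[m];A=np.c_[p[:,:2],np.ones(len(p))];print(len(p),np.linalg.lstsq(A,p[:,2],rcond=None)[0],np.median(p,0))
fit(.46,.51,-.18,-.09,.05,.1)
```

```text
8366 [ 0.00062558 -0.00101378  0.06991951] [ 0.48503366 -0.13518141  0.07031241]
```

Now flat (slope ≈0, z 0.070), so it's shut; it just settled slowly. Descend and push left.

Request:
play_rows:
  commands:
    - {"claw": 0.5, "offset": [0, 0, -0.04], "twist": [0, 0, 0]}
    - {"claw": 0.5, "offset": [0, 0, -0.04], "twist": [0, 0, 0]}
    - {"claw": 0.5, "offset": [0, 0, -0.037], "twist": [0, 0, 0]}
    - {"claw": 0.5, "offset": [-0.002, 0.01, 0], "twist": [0, 0, 0]}
    - {"claw": 0.5, "offset": [-0.002, 0.01, 0], "twist": [0, 0, 0]}
    - {"claw": 0.5, "offset": [-0.002, 0.008, 0], "twist": [0, 0, 0]}
    - {"claw": 0.5, "offset": [-0.001, 0.005, 0], "twist": [0, 0, 0]}
    - {"claw": 0.5, "offset": [-0.001, 0.005, 0], "twist": [0, 0, 0]}
    - {"claw": 0.5, "offset": [-0.001, 0.005, 0], "twist": [0, 0, 0]}
    - {"claw": 0.5, "offset": [-0.001, 0.005, 0], "twist": [0, 0, 0]}
    - {"claw": 0.5, "offset": [-0.001, 0.005, 0], "twist": [0, 0, 0]}

```text
t: 7.88
eef_pos: [0.5061, -0.2028, 0.0241]
orientation: [-179.6, -18.0, 102.3]
contact_force: [0.9, -3.0, 1.2]
width: 0.0441
finger_force: 2.0
```

```bash
cat >> h.py <<'E'
def lidpose(tag,c,r=.13):
    s=state();print('tcp',s['t'],s['eef_pos'].round(4),s['orientation'].round(1),'F',s['contact_force'].round(1))
    d=shot('wrist',tag);w=cloud(d)
    m=(abs(w[...,0]-c[0])<r)&(abs(w[...,1]-c[1])<r)&(w[...,2]>.064)&(w[...,2]<.078)
    n,lab,st,_=cv2.connectedComponentsWithStats(cv2.morphologyEx(m.astype(np.uint8),cv2.MORPH_OPEN,np.ones((3,3),np.uint8)))
    m=lab==1+np.argmax(st[1:,4]);p=w[m];print(len(p),p.mean(0).round(4),cv2.minAreaRect(p[:,:2].astype(np.float32)))
    A=np.c_[p[:,:2],np.ones(len(p))];print('slope',np.linalg.lstsq(A,p[:,2],rcond=None)[0].round(3))
    cv2.imwrite('pics/%s.png'%tag,d['pixels'])
E
python3 -c "
from h import *
lidpose('w6',(.48,-.12))"
```

```text
tcp 7.875 [ 0.5061 -0.2028  0.0241] [-179.6  -18.   102.3] F [ 0.9 -3.   1.2]
82987 [ 0.4881 -0.1507  0.0694] ((0.4862900972366333, -0.15308870375156403), (0.13297079503536224, 0.1034233495593071), 11.739106178283691)
slope [0.005 0.009 0.068]
```

Request:
play_rows:
  commands:
    - {"claw": 0.5, "offset": [-0.002, 0.01, 0], "twist": [0, 0, 0]}
    - {"claw": 0.5, "offset": [-0.002, 0.01, 0], "twist": [0, 0, 0]}
    - {"claw": 0.5, "offset": [-0.002, 0.01, 0], "twist": [0, 0, 0]}
    - {"claw": 0.5, "offset": [-0.002, 0.01, 0], "twist": [0, 0, 0]}
    - {"claw": 0.5, "offset": [-0.002, 0.01, 0], "twist": [0, 0, 0]}
    - {"claw": 0.5, "offset": [-0.002, 0.01, 0], "twist": [0, 0, 0]}
    - {"claw": 0.5, "offset": [-0.002, 0.01, 0], "twist": [0, 0, 0]}
    - {"claw": 0.5, "offset": [-0.002, 0.01, 0], "twist": [0, 0, 0]}
    - {"claw": 0.5, "offset": [-0.002, 0.01, 0], "twist": [0, 0, 0]}
    - {"claw": 0.5, "offset": [-0.002, 0.01, 0], "twist": [0, 0, 0]}
    - {"claw": 0.5, "offset": [-0.002, 0.01, 0], "twist": [0, 0, 0]}
    - {"claw": 0.5, "offset": [-0.002, 0.01, 0], "twist": [0, 0, 0]}

```text
t: 9.43
eef_pos: [0.4818, -0.0819, 0.0239]
orientation: [-179.5, -18.0, 102.3]
contact_force: [0.2, -4.7, 1.9]
width: 0.0441
finger_force: 2.4
```

```bash
python3 -c "
from h import *
lidpose('w7',(.465,0))
shot('scene','s7')
d=shot('top','t7');w=cloud(d)
m=(abs(w[...,0]-.46)<.13)&(abs(w[...,1])<.13)&(w[...,2]>.06)&(w[...,2]<.08);print(m.sum(),cv2.minAreaRect(w[m][:,:2].astype(np.float32)))
"
```

```text
tcp 9.425 [ 0.4818 -0.0819  0.0239] [-179.5  -18.   102.3] F [ 0.2 -4.7  1.9]
83276 [ 0.4639 -0.03    0.0694] ((0.4619908928871155, -0.03212197870016098), (0.13316920399665833, 0.1037527471780777), 11.696711540222168)
slope [0.005 0.009 0.067]
743 ((0.44255006313323975, -0.006250888109207153), (0.11004723608493805, 0.16447874903678894), 16.332836151123047)
```

Request:
play_rows:
  commands:
    - {"claw": 0.5, "offset": [-0.002, 0.01, 0], "twist": [0, 0, 0]}
    - {"claw": 0.5, "offset": [-0.002, 0.01, 0], "twist": [0, 0, 0]}
    - {"claw": 0.5, "offset": [-0.002, 0.01, 0], "twist": [0, 0, 0]}
    - {"claw": 0.5, "offset": [-0.002, 0.01, 0], "twist": [0, 0, 0]}
    - {"claw": 0.5, "offset": [-0.002, 0.009, 0], "twist": [0, 0, 0]}
    - {"claw": 0.5, "offset": [0, 0, 0], "twist": [0, 0, 0]}
    - {"claw": 0.5, "offset": [0.006, -0.03, 0], "twist": [0, 0, 0]}
    - {"claw": 0.5, "offset": [0.008, -0.04, 0], "twist": [0, 0, 0]}
    - {"claw": 0.5, "offset": [-0.02, -0.02, 0.06], "twist": [0, 0, 0]}
    - {"claw": 0.5, "offset": [-0.03, 0, 0.06], "twist": [0, 0, 0]}
    - {"claw": 0.5, "offset": [-0.03, 0, 0.06], "twist": [0, 0, 0]}
    - {"claw": 0.5, "offset": [0, 0, 0.05], "twist": [0, 0, 0]}

```text
t: 11.08
eef_pos: [0.4099, -0.1222, 0.2444]
orientation: [-179.6, -18.1, 102.2]
contact_force: [0.5, -0.5, -0.7]
width: 0.044
finger_force: 0.0
```

```bash
python3 -c "
from h import *
lidpose('w8',(.455,.04))
print(ray(load('t0'),233,253,.01),ray(load('t0'),208,238,.01))
im=load('w8')['pixels'];d=load('w8')
for yaw in (.2,):
  c,s=np.cos(yaw),np.sin(yaw)
  for P in [(.053,.076,.045),(.053,-.052,.045),(-.047,.075,.045),(.053,.075,.045),(-.078,.092,.045),(.016,0,.231),(.118,0,.202)]:
    q=np.array([.583+c*P[0]-s*P[1],.083+s*P[0]+c*P[1],P[2]]);u=proj(d,q)[0];print(P,u.round());cv2.circle(im,tuple(int(a) for a in np.clip(u,-9,900)),3,(0,0,255),1)
cv2.imwrite('pics/w8m.png',im)
"
```

```text
tcp 11.075 [ 0.4099 -0.1222  0.2444] [-179.6  -18.1  102.2] F [ 0.5 -0.5 -0.7]
15962 [0.447  0.0469 0.0693] ((0.44548237323760986, 0.04833921045064926), (0.131172776222229, 0.16389364004135132), 12.501591682434082)
slope [0.006 0.002 0.067]
[0.34689869 0.19899417 0.01      ] [0.39144439 0.31961447 0.01      ]
(0.053, 0.076, 0.045) [558.  16.]
(0.053, -0.052, 0.045) [557. 129.]
(-0.047, 0.075, 0.045) [470.  16.]
(0.053, 0.075, 0.045) [558.  17.]
(-0.078, 0.092, 0.045) [442.   1.]
(0.016, 0, 0.231) [739. -45.]
(0.118, 0, 0.202) [841.  -8.]
```

View pics/w8m.png

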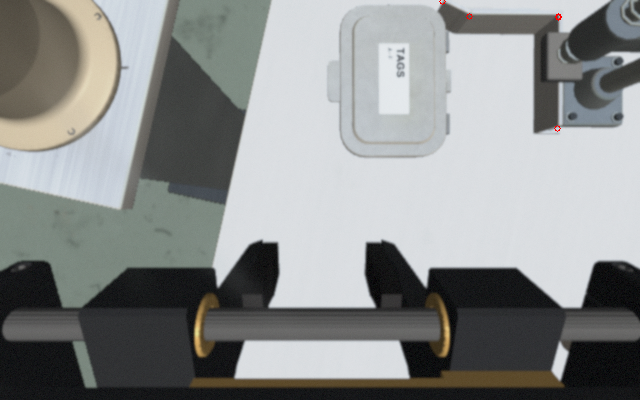

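The stand projections land on the guide corners at (558,17), (557,129) and (470,16), so the stand pose is right. The box is at stand (-0.141,-0.007), shut. Next I rotate the hand to the front for the forward push.

Request:
play_rows:
  commands:
    - {"claw": 0, "offset": [-0.004, 0.013, 0], "twist": [0, 0, -0.99]}
    - {"claw": 0, "offset": [-0.004, 0.013, 0], "twist": [0, 0, -0.99]}
    - {"claw": 0, "offset": [-0.004, 0.013, 0], "twist": [0, 0, -0.99]}
    - {"claw": 0, "offset": [-0.004, 0.013, 0], "twist": [0, 0, -0.99]}
    - {"claw": 0, "offset": [-0.004, 0.013, 0], "twist": [0, 0, -0.99]}
    - {"claw": 0, "offset": [-0.004, 0.013, 0], "twist": [0, 0, -0.99]}
    - {"claw": 0, "offset": [-0.004, 0.013, 0], "twist": [0, 0, -0.99]}
    - {"claw": 0, "offset": [-0.004, 0.013, 0], "twist": [0, 0, -0.99]}
    - {"claw": 0, "offset": [-0.004, 0.013, 0], "twist": [0, 0, -0.99]}
    - {"claw": 0, "offset": [-0.004, 0.013, 0], "twist": [0, 0, -0.99]}
    - {"claw": 0, "offset": [-0.004, 0.013, 0], "twist": [0, 0, -0.99]}
    - {"claw": 0, "offset": [-0.002, 0.01, 0], "twist": [0, 0, -0.99]}

```text
t: 12.62
eef_pos: [0.3648, 0.0311, 0.2421]
orientation: [-179.5, -18.1, 34.1]
contact_force: [-0.1, -0.0, -0.3]
width: 0.0879
finger_force: 0.0
```

Request:
play_rows:
  commands:
    - {"claw": 0, "offset": [0, 0, 0], "twist": [0, 0, -0.99]}
    - {"claw": 0, "offset": [0, 0, 0], "twist": [0, 0, -0.99]}
    - {"claw": 0, "offset": [0, 0, 0], "twist": [0, 0, -0.99]}
    - {"claw": 0, "offset": [0, 0, 0], "twist": [0, 0, -0.99]}
    - {"claw": 0, "offset": [0, 0, -0.03], "twist": [0, 0, 0]}
    - {"claw": 0, "offset": [0, 0, -0.03], "twist": [0, 0, 0]}
    - {"claw": 0, "offset": [0, 0, 0], "twist": [0, 0, 0]}

```text
t: 13.5
eef_pos: [0.3642, 0.031, 0.1809]
orientation: [-179.4, -17.8, 11.5]
contact_force: [0.8, 0.3, 0.8]
width: 0.0883
finger_force: 0.0
```

Request:
play_rows:
  commands:
    - {"claw": 0, "offset": [0, 0, -0.04], "twist": [0, 0, 0]}
    - {"claw": 0, "offset": [0, 0, -0.04], "twist": [0, 0, 0]}
    - {"claw": 0, "offset": [0, 0, -0.04], "twist": [0, 0, 0]}
    - {"claw": 0, "offset": [0, 0, -0.037], "twist": [0, 0, 0]}
    - {"claw": 0, "offset": [0.005, 0.001, 0], "twist": [0, 0, 0]}
    - {"claw": 0, "offset": [0.005, 0.001, 0], "twist": [0, 0, 0]}
    - {"claw": 0, "offset": [0.005, 0.001, 0], "twist": [0, 0, 0]}
    - {"claw": 0, "offset": [0.005, 0.001, 0], "twist": [0, 0, 0]}
    - {"claw": 0, "offset": [0.005, 0.001, 0], "twist": [0, 0, 0]}
    - {"claw": 0, "offset": [0.005, 0.001, 0], "twist": [0, 0, 0]}
    - {"claw": 0, "offset": [0.005, 0.001, 0], "twist": [0, 0, 0]}
    - {"claw": 0, "offset": [0.005, 0.001, 0], "twist": [0, 0, 0]}

```text
t: 15.0
eef_pos: [0.4048, 0.0389, 0.0251]
orientation: [-179.5, -18.0, 11.6]
contact_force: [-6.0, -1.3, 3.9]
width: 0.088
finger_force: 2.8
```

Request:
play_rows:
  commands:
    - {"claw": 0, "offset": [0.01, 0.002, 0], "twist": [0, 0, 0]}
    - {"claw": 0, "offset": [0.01, 0.002, 0], "twist": [0, 0, 0]}
    - {"claw": 0, "offset": [0.01, 0.002, 0], "twist": [0, 0, 0]}
    - {"claw": 0, "offset": [0.01, 0.002, 0], "twist": [0, 0, 0]}
    - {"claw": 0, "offset": [0.01, 0.002, 0], "twist": [0, 0, 0]}
    - {"claw": 0, "offset": [0.01, 0.002, 0], "twist": [0, 0, 0]}
    - {"claw": 0, "offset": [0.005, 0.001, 0], "twist": [0, 0, 0]}
    - {"claw": 0, "offset": [0.005, 0.001, 0], "twist": [0, 0, 0]}

```text
t: 16.0
eef_pos: [0.4753, 0.0527, 0.0252]
orientation: [-179.5, -18.0, 11.6]
contact_force: [-4.0, -0.8, 1.4]
width: 0.0882
finger_force: 1.8
```

```bash
python3 -c "
from h import *
lidpose('w9',(.53,.065))"
```

```text
tcp 16.0 [0.4753 0.0527 0.0252] [-179.5  -18.    11.6] F [-4.  -0.8  1.4]
116447 [0.5266 0.0637 0.0697] ((0.5222958326339722, 0.06327702105045319), (0.1164538711309433, 0.16384844481945038), 11.462672233581543)
slope [0.024 0.005 0.057]
```

Request:
play_rows:
  commands:
    - {"claw": 0, "offset": [0.005, 0.001, 0], "twist": [0, 0, 0]}
    - {"claw": 0, "offset": [0.005, 0.001, 0], "twist": [0, 0, 0]}
    - {"claw": 0, "offset": [0.005, 0.001, 0], "twist": [0, 0, 0]}
    - {"claw": 0, "offset": [0.005, 0.001, 0], "twist": [0, 0, 0]}
    - {"claw": 0, "offset": [0.005, 0.001, 0], "twist": [0, 0, 0]}
    - {"claw": 0, "offset": [0.005, 0.001, 0], "twist": [0, 0, 0]}
    - {"claw": 0, "offset": [0.005, 0.001, 0], "twist": [0, 0, 0]}
    - {"claw": 0, "offset": [0.005, 0.001, 0], "twist": [0, 0, 0]}
    - {"claw": 0, "offset": [0.005, 0.001, 0], "twist": [0, 0, 0]}

```text
t: 17.18
eef_pos: [0.5205, 0.0616, 0.0252]
orientation: [-179.5, -18.0, 11.6]
contact_force: [-2.7, -0.5, -0.1]
width: 0.0883
finger_force: 1.6
```

Request:
play_rows:
  commands:
    - {"claw": 0, "offset": [0.003, 0.0006, 0], "twist": [0, 0, 0]}
    - {"claw": 0, "offset": [0.002, 0.0004, 0], "twist": [0, 0, 0]}

```text
t: 17.42
eef_pos: [0.5253, 0.0626, 0.0252]
orientation: [-179.5, -18.0, 11.6]
contact_force: [-3.8, -0.5, 0.9]
width: 0.0882
finger_force: 1.7
```

Request:
play_rows:
  commands:
    - {"claw": 0, "offset": [0.002, 0.0004, 0], "twist": [0, 0, 0]}
    - {"claw": 0, "offset": [0.002, 0.0004, 0], "twist": [0, 0, 0]}

```text
t: 17.68
eef_pos: [0.5293, 0.0634, 0.0253]
orientation: [-179.5, -18.0, 11.6]
contact_force: [-3.5, -1.2, -0.1]
width: 0.0883
finger_force: 1.6
```

Request:
play_rows:
  commands:
    - {"claw": 0, "offset": [0.002, 0.0004, 0], "twist": [0, 0, 0]}

```text
t: 17.8
eef_pos: [0.5313, 0.0638, 0.0252]
orientation: [-179.5, -18.0, 11.6]
contact_force: [-3.2, 0.5, 0.3]
width: 0.0884
finger_force: 1.6
```

Request:
play_rows:
  commands:
    - {"claw": 0, "offset": [0.002, 0.0004, 0], "twist": [0, 0, 0]}

```text
t: 17.92
eef_pos: [0.5321, 0.0641, 0.0249]
orientation: [-179.5, -17.9, 11.6]
contact_force: [-19.3, -9.7, 13.6]
width: 0.0882
finger_force: 10.5
```

Request:
play_rows:
  commands:
    - {"claw": 0, "offset": [0.002, 0.0004, 0], "twist": [0, 0, 0]}

```text
t: 18.05
eef_pos: [0.5325, 0.0643, 0.0247]
orientation: [-179.5, -17.7, 11.6]
contact_force: [-36.4, -17.5, 29.2]
width: 0.0881
finger_force: 19.7
```

Box is against the back guide. Back off, rise, and swing round to its right side for the left nudge.

Request:
play_rows:
  commands:
    - {"claw": 0, "offset": [-0.01, -0.002, 0], "twist": [0, 0, 0]}
    - {"claw": 0, "offset": [-0.029, -0.006, 0], "twist": [0, 0, 0]}
    - {"claw": 0, "offset": [-0.01, 0, 0.06], "twist": [0, 0, 0]}
    - {"claw": 0.5, "offset": [0, 0, 0.06], "twist": [0, 0, 0]}
    - {"claw": 0.5, "offset": [0.007, -0.03, 0.04], "twist": [0, 0, 0.99]}
    - {"claw": 0.5, "offset": [0.008, -0.04, 0], "twist": [0, 0, 0.99]}
    - {"claw": 0.5, "offset": [0.008, -0.04, 0], "twist": [0, 0, 0.99]}
    - {"claw": 0.5, "offset": [0.008, -0.04, 0], "twist": [0, 0, 0.99]}
    - {"claw": 0.5, "offset": [0, 0, 0], "twist": [0, 0, 0.99]}
    - {"claw": 0.5, "offset": [0, 0, 0], "twist": [0, 0, 0.99]}
    - {"claw": 0.5, "offset": [0, 0, 0], "twist": [0, 0, 0.99]}
    - {"claw": 0.5, "offset": [0, 0, 0], "twist": [0, 0, 0.99]}

```text
t: 19.55
eef_pos: [0.5177, -0.0938, 0.1856]
orientation: [-179.7, -18.1, 57.1]
contact_force: [-0.2, -0.5, -0.2]
width: 0.0438
finger_force: 0.0
```

Request:
play_rows:
  commands:
    - {"claw": 0.5, "offset": [0, 0, 0], "twist": [0, 0, 0.99]}
    - {"claw": 0.5, "offset": [0, 0, 0], "twist": [0, 0, 0.99]}
    - {"claw": 0.5, "offset": [0, 0, 0], "twist": [0, 0, 0.99]}
    - {"claw": 0.5, "offset": [0, 0, 0], "twist": [0, 0, 0.99]}
    - {"claw": 0.5, "offset": [0, 0, 0], "twist": [0, 0, 0.99]}
    - {"claw": 0.5, "offset": [0, 0, 0], "twist": [0, 0, 0.99]}
    - {"claw": 0.5, "offset": [0, 0, 0], "twist": [0, 0, 0.99]}
    - {"claw": 0.5, "offset": [0, 0, 0], "twist": [0, 0, 0.99]}
    - {"claw": 0.5, "offset": [0.04, 0.009, 0], "twist": [0, 0, 0]}
    - {"claw": 0.5, "offset": [0.04, 0.009, 0], "twist": [0, 0, 0]}
    - {"claw": 0.5, "offset": [0.01, 0.02, 0], "twist": [0, 0, 0]}
    - {"claw": 0.5, "offset": [0, 0, 0], "twist": [0, 0, 0]}

```text
t: 21.05
eef_pos: [0.6071, -0.0541, 0.1851]
orientation: [-179.6, -18.0, 102.4]
contact_force: [-0.5, 0.7, 0.3]
width: 0.044
finger_force: 0.0
```

```bash
python3 -c "
from h import *
lidpose('w10',(.58,.08))"
```

```text
tcp 21.05 [ 0.6071 -0.0541  0.1851] [-179.6  -18.   102.4] F [-0.5  0.7  0.3]
18119 [0.585  0.0606 0.0693] ((0.5860264301300049, 0.0730343833565712), (0.13126040995121002, 0.15806493163108826), 11.732190132141113)
slope [0.006 0.006 0.065]
```

View pics/w10.png

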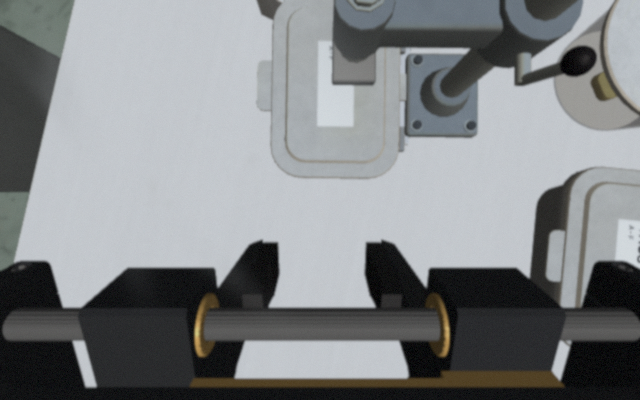

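The box stands shut under the stamp, rear against the guide at (400,100), with a few mm left to go on the side. Descend and nudge left.

Request:
play_rows:
  commands:
    - {"claw": 0.5, "offset": [0, 0, -0.05], "twist": [0, 0, -0.14]}
    - {"claw": 0.5, "offset": [0, 0, -0.05], "twist": [0, 0, 0]}
    - {"claw": 0.5, "offset": [0, 0, -0.05], "twist": [0, 0, 0]}
    - {"claw": 0.5, "offset": [0, 0, -0.01], "twist": [0, 0, 0]}
    - {"claw": 0.5, "offset": [-0.002, 0.01, 0], "twist": [0, 0, 0]}
    - {"claw": 0.5, "offset": [-0.002, 0.01, 0], "twist": [0, 0, 0]}
    - {"claw": 0.5, "offset": [-0.002, 0.01, 0], "twist": [0, 0, 0]}
    - {"claw": 0.5, "offset": [-0.001, 0.006, 0], "twist": [0, 0, 0]}
    - {"claw": 0.5, "offset": [-0.001, 0.005, 0], "twist": [0, 0, 0]}
    - {"claw": 0.5, "offset": [-0.001, 0.005, 0], "twist": [0, 0, 0]}

```text
t: 22.35
eef_pos: [0.5982, -0.0092, 0.0253]
orientation: [-179.5, -18.0, 101.5]
contact_force: [-0.0, 1.0, -0.4]
width: 0.0441
finger_force: 0.0
```

Request:
play_rows:
  commands:
    - {"claw": 0.5, "offset": [-0.0005, 0.003, 0], "twist": [0, 0, 0]}
    - {"claw": 0.5, "offset": [-0.0005, 0.002, 0], "twist": [0, 0, 0]}

```text
t: 22.6
eef_pos: [0.5973, -0.0049, 0.0253]
orientation: [-179.6, -18.0, 101.5]
contact_force: [0.2, -4.1, -0.1]
width: 0.0442
finger_force: 1.7
```

Request:
play_rows:
  commands:
    - {"claw": 0.5, "offset": [-0.0005, 0.002, 0], "twist": [0, 0, 0]}

```text
t: 22.72
eef_pos: [0.5968, -0.0027, 0.0253]
orientation: [-179.6, -18.0, 101.5]
contact_force: [0.3, -3.7, 0.6]
width: 0.0436
finger_force: 1.7
```

Request:
play_rows:
  commands:
    - {"claw": 0.5, "offset": [-0.0005, 0.002, 0], "twist": [0, 0, 0]}

```text
t: 22.85
eef_pos: [0.5963, -0.0006, 0.0253]
orientation: [-179.6, -18.0, 101.5]
contact_force: [-0.3, -2.8, 0.1]
width: 0.0441
finger_force: 1.7
```

Request:
play_rows:
  commands:
    - {"claw": 0.5, "offset": [-0.0005, 0.002, 0], "twist": [0, 0, 0]}

```text
t: 22.98
eef_pos: [0.5957, 0.0016, 0.0252]
orientation: [-179.6, -18.0, 101.5]
contact_force: [0.8, -3.9, -0.4]
width: 0.044
finger_force: 1.6
```

Request:
play_rows:
  commands:
    - {"claw": 0.5, "offset": [-0.0005, 0.002, 0], "twist": [0, 0, 0]}

```text
t: 23.1
eef_pos: [0.5952, 0.0037, 0.0253]
orientation: [-179.6, -18.0, 101.5]
contact_force: [1.2, -3.4, -0.3]
width: 0.0435
finger_force: 1.6
```

Request:
play_rows:
  commands:
    - {"claw": 0.5, "offset": [-0.0005, 0.002, 0], "twist": [0, 0, 0]}

```text
t: 23.22
eef_pos: [0.5948, 0.0056, 0.0253]
orientation: [-179.6, -18.0, 101.5]
contact_force: [2.0, -7.7, -0.2]
width: 0.0438
finger_force: 4.1
```

Request:
play_rows:
  commands:
    - {"claw": 0.5, "offset": [-0.0003, 0.001, 0], "twist": [0, 0, 0]}
    - {"claw": 0.5, "offset": [0, 0, 0], "twist": [0, 0, 0]}

```text
t: 23.48
eef_pos: [0.595, 0.0057, 0.0253]
orientation: [-179.6, -17.9, 101.5]
contact_force: [2.4, -7.5, -1.0]
width: 0.0442
finger_force: 3.9
```

Request:
play_rows:
  commands:
    - {"claw": 0.5, "offset": [0.002, -0.01, 0], "twist": [0, 0, 0]}
    - {"claw": 0.5, "offset": [0.006, -0.03, 0], "twist": [0, 0, 0]}
    - {"claw": 0.5, "offset": [0.006, -0.03, 0.02], "twist": [0, 0, 0]}
    - {"claw": 0.5, "offset": [0, 0, 0.05], "twist": [0, 0, 0]}
    - {"claw": 0.5, "offset": [0, 0, 0.05], "twist": [0, 0, 0]}
    - {"claw": 0.5, "offset": [-0.02, 0, 0.04], "twist": [0, 0, 0]}
    - {"claw": 0.5, "offset": [0, 0, 0], "twist": [0, 0, 0]}

```text
t: 24.35
eef_pos: [0.5887, -0.0636, 0.1883]
orientation: [-179.8, -17.9, 101.6]
contact_force: [-0.1, 0.2, -0.7]
width: 0.0438
finger_force: 0.0
```

Run:
```python
from h import *
lidpose('w11',(.58,.08))
d=load('w11');im=d['pixels'].copy();c,s=np.cos(.2),np.sin(.2)
for P in [(-.054,-.05,.068),(.06,-.05,.068),(-.02,-.082,.068),(.02,-.082,.068),(-.067,0,.068),(.053,-.052,.045)]:
    q=[.583+c*P[0]-s*P[1],.083+s*P[0]+c*P[1],P[2]];u=proj(d,q)[0];cv2.circle(im,tuple(int(round(a)) for a in u),2,(0,0,255),-1)
cv2.imwrite('pics/w11m.png',cv2.resize(im[0:230,200:500],None,fx=2.5,fy=2.5))
```

```text
tcp 24.35 [ 0.5887 -0.0636  0.1883] [-179.8  -17.9  101.6] F [-0.1  0.2 -0.7]
15984 [0.582  0.0673 0.0692] ((0.5847236514091492, 0.07520335912704468), (0.13223841786384583, 0.13923104107379913), 8.246797561645508)
slope [0.006 0.011 0.065]
```

View pics/w11m.png

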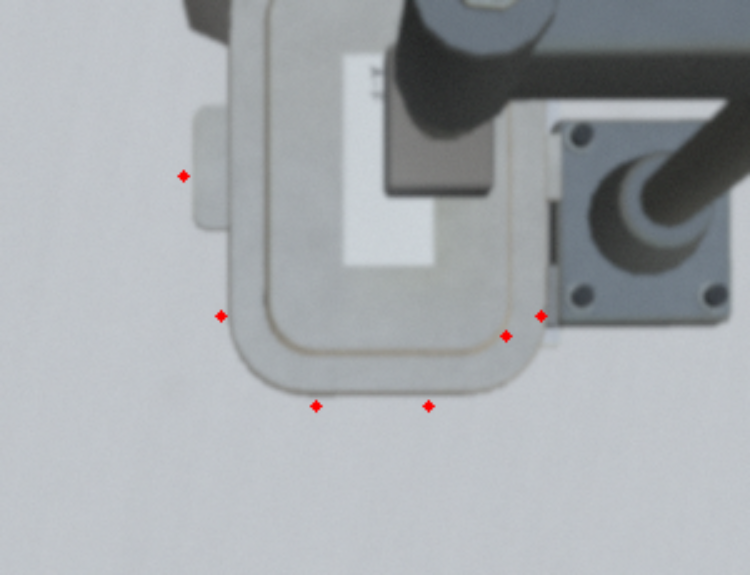

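The red marks use my earlier estimate. The box sits about 2.5 mm further back and 4.6 mm further left than that, against real guide contact, so the stand origin is nearer (0.5845,0.088). I'll do a final forward nudge to be sure of the rear contact.

Request:
play_rows:
  commands:
    - {"claw": 0.5, "offset": [-0.04, -0.02, 0], "twist": [0, 0, 0]}
    - {"claw": 0.5, "offset": [-0.04, -0.01, 0], "twist": [0, 0, -0.98]}
    - {"claw": 0.5, "offset": [0, 0, 0], "twist": [0, 0, -0.98]}
    - {"claw": 0.5, "offset": [0, 0, 0], "twist": [0, 0, -0.98]}
    - {"claw": 0.5, "offset": [0, 0, 0], "twist": [0, 0, -0.98]}
    - {"claw": 0.5, "offset": [0, 0, 0], "twist": [0, 0, -0.98]}
    - {"claw": 0.5, "offset": [0, 0, 0], "twist": [0, 0, -0.98]}
    - {"claw": 0.5, "offset": [0, 0, 0], "twist": [0, 0, -0.98]}
    - {"claw": 0, "offset": [0, 0, 0], "twist": [0, 0, -0.98]}
    - {"claw": 0, "offset": [0, 0, 0], "twist": [0, 0, -0.98]}
    - {"claw": 0, "offset": [0, 0, 0], "twist": [0, 0, -0.98]}
    - {"claw": 0, "offset": [0, 0, 0], "twist": [0, 0, -0.98]}

```text
t: 25.9
eef_pos: [0.5081, -0.0931, 0.1837]
orientation: [-179.3, -18.0, 39.5]
contact_force: [-0.3, 0.1, -0.2]
width: 0.0819
finger_force: 0.0
```

Request:
play_rows:
  commands:
    - {"claw": 0, "offset": [-0.008, 0.04, 0], "twist": [0, 0, -0.98]}
    - {"claw": 0, "offset": [-0.008, 0.04, 0], "twist": [0, 0, -0.98]}
    - {"claw": 0, "offset": [-0.008, 0.04, 0], "twist": [0, 0, -0.98]}
    - {"claw": 0, "offset": [-0.008, 0.037, 0], "twist": [0, 0, -0.98]}
    - {"claw": 0, "offset": [0, 0, 0], "twist": [0, 0, -0.98]}
    - {"claw": 0, "offset": [0, 0, -0.05], "twist": [0, 0, 0]}
    - {"claw": 0, "offset": [0, 0, -0.05], "twist": [0, 0, 0]}
    - {"claw": 0, "offset": [0, 0, -0.05], "twist": [0, 0, 0]}
    - {"claw": 0, "offset": [0, 0, -0.013], "twist": [0, 0, 0]}
    - {"claw": 0, "offset": [0, 0, 0], "twist": [0, 0, 0]}

```text
t: 27.15
eef_pos: [0.4764, 0.0637, 0.022]
orientation: [-179.5, -18.0, 11.7]
contact_force: [0.3, -0.1, 0.1]
width: 0.0882
finger_force: 0.0
```

Request:
play_rows:
  commands:
    - {"claw": 0, "offset": [0.015, 0.003, 0], "twist": [0, 0, 0]}
    - {"claw": 0, "offset": [0.015, 0.003, 0], "twist": [0, 0, 0]}
    - {"claw": 0, "offset": [0.01, 0.002, 0], "twist": [0, 0, 0]}
    - {"claw": 0, "offset": [0.005, 0.001, 0], "twist": [0, 0, 0]}
    - {"claw": 0, "offset": [0.003, 0.0006, 0], "twist": [0, 0, 0]}

```text
t: 27.78
eef_pos: [0.5245, 0.0732, 0.0226]
orientation: [-179.5, -18.1, 11.7]
contact_force: [-0.3, -0.2, -0.2]
width: 0.088
finger_force: 0.0
```

Request:
play_rows:
  commands:
    - {"claw": 0, "offset": [0.002, 0.0004, 0], "twist": [0, 0, 0]}

```text
t: 27.9
eef_pos: [0.5263, 0.0736, 0.0223]
orientation: [-179.5, -18.0, 11.7]
contact_force: [0.0, 0.4, -0.7]
width: 0.0881
finger_force: 0.0
```

Request:
play_rows:
  commands:
    - {"claw": 0, "offset": [0.002, 0.0004, 0], "twist": [0, 0, 0]}

```text
t: 28.02
eef_pos: [0.5283, 0.074, 0.0222]
orientation: [-179.5, -18.0, 11.7]
contact_force: [-0.1, 0.0, 0.4]
width: 0.0879
finger_force: 0.0
```

Request:
play_rows:
  commands:
    - {"claw": 0, "offset": [0.002, 0.0004, 0], "twist": [0, 0, 0]}

```text
t: 28.15
eef_pos: [0.5296, 0.0744, 0.0219]
orientation: [-179.5, -17.9, 11.7]
contact_force: [-10.9, -4.7, 6.8]
width: 0.0881
finger_force: 5.9
```

Flush at the rear: the force rises at once. Back off, straighten the tool, close the fingers and go above the knob.

Request:
play_rows:
  commands:
    - {"claw": 0, "offset": [-0.01, -0.002, 0], "twist": [0, 0, 0]}
    - {"claw": 0, "offset": [-0.03, -0.006, 0], "twist": [0, 0, 0]}
    - {"claw": 0, "offset": [0, 0, 0.06], "twist": [0, 0, 0]}
    - {"claw": 1, "offset": [0, 0, 0.06], "twist": [0, 0, 0]}
    - {"claw": 1, "offset": [0, 0, 0.06], "twist": [0, 0, 0]}
    - {"claw": 1, "offset": [0, 0, 0.06], "twist": [-0.156, 0.77, 0]}
    - {"claw": 1, "offset": [0, 0, 0.03], "twist": [-0.156, 0.77, 0]}
    - {"claw": 1, "offset": [0, 0, 0], "twist": [-0.156, 0.77, 0]}
    - {"claw": 1, "offset": [0, 0, 0], "twist": [-0.156, 0.77, 0]}
    - {"claw": 1, "offset": [0, 0, 0], "twist": [0, 0, 0]}

```text
t: 29.4
eef_pos: [0.4905, 0.0665, 0.2916]
orientation: [-179.4, -0.0, 11.7]
contact_force: [-0.6, -0.4, -0.5]
width: 0.0198
finger_force: 0.0
```

Run:
```python
from h import *
lidpose('w12',(.58,.08))
d=load('w12');w=cloud(d)
m=(abs(w[...,0]-.6)<.06)&(abs(w[...,1]-.09)<.06)&(w[...,2]>.222)&(w[...,2]<.245)
print(m.sum(),np.median(w[m],0),cv2.minEnclosingCircle(w[m][:,:2].astype(np.float32)))
```

```text
tcp 29.4 [0.4905 0.0665 0.2916] [-179.4   -0.    11.7] F [-0.6 -0.4 -0.5]
12835 [0.5808 0.0866 0.0692] ((0.5814080834388733, 0.0876162126660347), (0.12584899365901947, 0.16407763957977295), 12.00904369354248)
slope [0.004 0.    0.067]
3766 [0.5998784  0.0914966  0.22700336] ((0.5999013185501099, 0.09166163206100464), 0.020566249266266823)
```

Knob found at (0.600,0.0915), radius 20.6 mm, and the lid is centred at home. Press.

Request:
play_rows:
  commands:
    - {"claw": 1, "offset": [0.04, 0.009, 0], "twist": [0, 0, 0]}
    - {"claw": 1, "offset": [0.04, 0.009, 0], "twist": [0, 0, 0]}
    - {"claw": 1, "offset": [0.0295, 0.007, 0], "twist": [0, 0, 0]}
    - {"claw": 1, "offset": [0, 0, -0.03], "twist": [0, 0, 0]}
    - {"claw": 1, "offset": [0, 0, -0.02], "twist": [0, 0, 0]}
    - {"claw": 1, "offset": [0, 0, -0.007], "twist": [0, 0, 0]}
    - {"claw": 1, "offset": [0, 0, 0], "twist": [0, 0, 0]}

```text
t: 30.32
eef_pos: [0.5998, 0.0913, 0.2357]
orientation: [-179.5, -0.1, 11.7]
contact_force: [-0.2, 0.1, 0.5]
width: 0.0004
finger_force: 0.0
```

Request:
play_rows:
  commands:
    - {"claw": 1, "offset": [0, 0, -0.007], "twist": [0, 0, 0]}
    - {"claw": 1, "offset": [0, 0, -0.007], "twist": [0, 0, 0]}
    - {"claw": 1, "offset": [0, 0, -0.007], "twist": [0, 0, 0]}
    - {"claw": 1, "offset": [0, 0, -0.002], "twist": [0, 0, 0]}

```text
t: 30.82
eef_pos: [0.6003, 0.0913, 0.2125]
orientation: [-179.5, -0.1, 11.7]
contact_force: [-0.0, -0.3, 9.8]
width: 0.0005
finger_force: 4.4
```

Request:
play_rows:
  commands:
    - {"claw": 1, "offset": [0, 0, -0.003], "twist": [0, 0, 0]}
    - {"claw": 1, "offset": [0, 0, -0.003], "twist": [0, 0, 0]}
    - {"claw": 1, "offset": [0, 0, -0.001], "twist": [0, 0, 0]}

```text
t: 31.2
eef_pos: [0.6004, 0.0913, 0.2067]
orientation: [-179.5, -0.2, 11.7]
contact_force: [-0.9, -0.9, 12.8]
width: 0.0003
finger_force: 6.3
```

Request:
play_rows:
  commands:
    - {"claw": 1, "offset": [0, 0, -0.001], "twist": [0, 0, 0]}
    - {"claw": 1, "offset": [0, 0, 0], "twist": [0, 0, 0]}
    - {"claw": 1, "offset": [0, 0, 0], "twist": [0, 0, 0]}
    - {"claw": 1, "offset": [0, 0, 0], "twist": [0, 0, 0]}

```text
t: 31.7
eef_pos: [0.6004, 0.0913, 0.206]
orientation: [-179.5, -0.2, 11.7]
contact_force: [-1.1, 0.3, 12.0]
width: 0.0005
finger_force: 6.3
```

Request:
play_rows:
  commands:
    - {"claw": 1, "offset": [0, 0, -0.002], "twist": [0, 0, 0]}
    - {"claw": 1, "offset": [0, 0, 0], "twist": [0, 0, 0]}
    - {"claw": 1, "offset": [0, 0, 0], "twist": [0, 0, 0]}
    - {"claw": 1, "offset": [0, 0, 0.01], "twist": [0, 0, 0]}
    - {"claw": 1, "offset": [0, 0, 0.015], "twist": [0, 0, 0]}
    - {"claw": 1, "offset": [0, 0, 0.03], "twist": [0, 0, 0]}
    - {"claw": 1, "offset": [0, 0, 0.04], "twist": [0, 0, 0]}
    - {"claw": 1, "offset": [-0.05, -0.01, 0], "twist": [0, 0, 0]}
    - {"claw": 1, "offset": [-0.05, -0.01, 0], "twist": [0, 0, 0]}
    - {"claw": 1, "offset": [-0.02, 0, 0], "twist": [0, 0, 0]}
    - {"claw": 1, "offset": [0, 0, 0], "twist": [0, 0, 0]}
    - {"claw": 1, "offset": [0, 0, 0], "twist": [0, 0, 0]}

```text
t: 33.2
eef_pos: [0.4805, 0.0714, 0.297]
orientation: [-179.5, -0.0, 11.7]
contact_force: [0.2, 0.3, 0.1]
width: 0.0004
finger_force: 0.0
```

Run:
```python
from h import *
lidpose('w13',(.58,.08))
d=load('w13');w=cloud(d)
m=(abs(w[...,0]-.6)<.06)&(abs(w[...,1]-.09)<.06)&(w[...,2]>.19)&(w[...,2]<.245)
print(m.sum(),np.median(w[m],0),np.percentile(w[m][:,2],[50,90]))
```

```text
tcp 33.2 [0.4805 0.0714 0.297 ] [-179.5   -0.    11.7] F [0.2 0.3 0.1]
12942 [0.5808 0.0877 0.0692] ((0.5813151597976685, 0.08778970688581467), (0.12618082761764526, 0.16414034366607666), 11.501383781433105)
slope [0.005 0.001 0.066]
3470 [0.59773822 0.09095207 0.22715915] [0.22715915 0.22926365]
```

Box unmoved and shut, knob back up, arm clear.

```bash
python3 -c "
from bench import close_job
print(close_job())"
```

```text
the job is handed in; nothing more can be done
None
```

The job is handed in: the lid is shut, the box was slid home against both guides, the stamp was pressed about 25 mm down on the lid and sprang back up, and the arm is clear; the judge's verdict was not shown.

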